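Sweep the tile shards off the slab into the scrap tray

TASK

Clear the broken tile off the marble slab: with the fingertips, sweep the three terracotta shards along the slab and over its edge into the empty black scrap tray beside it, pushing them only and never picking one up. Leave the green-capped glaze jar standing where it is on the slab, the two blue tiles lying in the white tray, and the mug, saucer and brush pot on the bench undisturbed.

Things in the scene. Friction and masses are not known exactly. Their poses are not given: they have to be found in the camera images.
- slab: the fixed marble work slab on a wooden base, 260 x 260 mm, 40 mm high (its top is 40 mm above the bench); origin at the centre of its underside; one tray stands along its +y side and the other along its -y side (which is which changes), its x sides drop to the bench. On the slab stand the three shards and the glaze jar, each in a strip of its own: strips run along the slab's y, about 55 mm apart in its x, so a straight push along y meets nothing else
- scrap_tray: the black open tray, fixed, empty at the start, 260 (x) x 100 (y) mm, 34 mm high so its rim is 6 mm below the slab's top, walls and floor 4 mm; it stands 2 mm from the slab's side, its x axis along the slab's x; origin at the centre of its underside
- keep_tray: the white open tray of the same size on the slab's other side, fixed, holding two finished blue tiles; origin at the centre of its underside
- shard1_mid (a point): a broken tile offcut, terracotta with a thin white glaze streak on top, roughly 32 x 26 mm and 12 mm thick with uneven sides, 14 to 28 g, lying flat on the slab anywhere within 80 mm of the slab's middle in its y, any yaw; this point is its centre, 6 mm above its underside. Slides when pushed from the side
- shard2_mid (a point): a broken tile offcut, terracotta with a thin white glaze streak on top, roughly 32 x 26 mm and 12 mm thick with uneven sides, 14 to 28 g, lying flat on the slab anywhere within 80 mm of the slab's middle in its y, any yaw; this point is its centre, 6 mm above its underside. Slides when pushed from the side
- shard3_mid (a point): a broken tile offcut, terracotta with a thin white glaze streak on top, roughly 32 x 26 mm and 12 mm thick with uneven sides, 14 to 28 g, lying flat on the slab anywhere within 80 mm of the slab's middle in its y, any yaw; this point is its centre, 6 mm above its underside. Slides when pushed from the side
- jar: a small glaze jar with a green cap, 34 mm in diameter, 45 mm high, 90 g, loose, standing on the slab; origin at the centre of its underside
- tile1: a finished blue square tile, 32 x 32 x 10 mm, lying in the white keep tray; origin at the centre of its underside
- tile2: a finished blue square tile, 32 x 32 x 10 mm, lying in the white keep tray; origin at the centre of its underside
- mug: a blue mug, 76 mm in diameter (handle extra), 85 mm high, loose on the bench to the robot's left; origin at the centre of its underside
- saucer: a white saucer with green paint, 140 mm in diameter, 18 mm high, loose on the bench to the robot's right; origin at the centre of its underside
- brush_pot: a terracotta pot of red-handled brushes, 72 mm in diameter, brushes up to 210 mm high, loose on the bench at the right; origin at the centre of its underside
- shard1: the same shard as shard1_mid; origin at the centre of its underside
- shard2: the same shard as shard2_mid; origin at the centre of its underside
- shard3: the same shard as shard3_mid; origin at the centre of its underside

How it is judged:
At the end, for the whole second after the job is handed in: all three shards lie at rest inside the black scrap tray, centres below its rim; the jar stands within 20 mm of its start, the blue tiles lie within 20 mm and the mug, saucer and brush pot within 30 mm of theirs (x of shard1_mid in the frame of scrap_tray between -0.127 and 0.127 m and y of shard1_mid in the frame of scrap_tray between -0.047 and 0.047 m and z of each of shard1_mid, shard2_mid, shard3_mid in the frame of scrap_tray below 0.034 m and linear speed of each of shard1, shard2, shard3 below 0.03 m/s and x of shard2_mid in the frame of scrap_tray between -0.127 and 0.127 m and y of shard2_mid in the frame of scrap_tray between -0.047 and 0.047 m and x of shard3_mid in the frame of scrap_tray between -0.127 and 0.127 m and y of shard3_mid in the frame of scrap_tray between -0.047 and 0.047 m and distance of each of jar, tile1, tile2 from where it was at the start of the episode below 0.02 m and angle between jar's own z axis and vertical below 0.2 rad and distance of each of mug, saucer, brush_pot from where it was at the start of the episode below 0.03 m); the robot touches nothing.
It fails at once if a shard is picked up (its centre rises more than 20 mm above where it lay) (height (world z) of any of shard1_mid, shard2_mid, shard3_mid above 0.066 m).
It fails at once if the glaze jar is shifted by more than 20 mm or tipped (distance of jar from where it was at the start of the episode above 0.02 m or angle between jar's own z axis and vertical above 0.4 rad).
It fails at once if a finished blue tile is shifted by more than 20 mm (distance of any of tile1, tile2 from where it was at the start of the episode above 0.02 m).
It fails at once if the mug, saucer or brush pot is shifted by more than 30 mm (distance of any of mug, saucer, brush_pot from where it was at the start of the episode above 0.03 m).
It also fails if it takes over 72 s, if anything falls off the work surface, if the arm or the gripper's body presses on something with over 40 N, if the wrist force passes 120 N, or if a joint passes its speed limit or range.

ROBOT

A 6-joint arm with a two-finger parallel gripper is mounted at the origin on the work surface. World frame = base frame: x ahead of the robot, y to its left, z up, the work surface at z = 0. Lengths are in m, angles in rad, forces in N, time in s.
With the tool pointing down it reaches from about 0.4 to 0.825 m from the base axis. Payload 7 kg.
Tool frame: the origin (TCP) lies midway between the tips of the shut fingers; the grasp point (between the pads) lies 19 mm behind it; z points along the fingers, y is the line along which they close (so a half turn about z gives the same grasp; the last joint's range is limited). The gripper opens to 88 mm and grips with 3 to 60 N. Pads are 19 mm wide; open, the fingers measure 130 mm over their backs; the gripper's body (78 mm by 193 mm) begins 47 mm behind the grasp point.
Start: joints at [-0.896, 0.359, 0.012, 0, -1.224, -0.288], TCP at [0.255, -0.625, 0.227] pointing down, gripper open.
Joint ranges: [-3.07, 3.07], [-1.43, 2.12], [-1.02, 1.25], [-3.03, 1.67], [-3.05, -0], [-3.03, 3.03]. Speed limits (rad/s): [2.39, 2.39, 3.01, 3.14, 3.14, 3.14].

INTERFACE

Orientations are given as [roll, pitch, yaw] about the fixed x, y, z axes, in that order (R = Rz(yaw) Ry(pitch) Rx(roll)).
In Python, from station import get_state, grab_frame, calibration, job_done, boxes_of, regions_of, spot_point gives the robot as it stands. The module is installed in compiled form; this text tells all that it offers.
- The arm moves only by the tool arm_command, never from a script. Its argument "commands" is a list of rows, each an object of numbers: "tx", "ty", "tz": the shift along the tool's x, y, z each as a share of 25 cm, from -1 to 1; "twist": the turn about the tool's z as a share of 180 degrees, from -1 to 1. A call has exactly 8 rows; each row is the pose to reach, as a shift and turn from the pose commanded when the call began, along the tool's axes at that moment, turning the shorter way round; what a row does not reach only later rows make up. A row lasts 1/12 s, in which the tool goes at most 41.7 mm and 7.16 degrees, less where a joint would pass 70% of its speed; a pose out of reach is approached as far as the arm can. A call with a number of a shift or a turn outside -1 to 1 is refused whole. A call with a gripper value outside its range is refused whole. "claw" is the opening, from 0 (shut) to 1 (fully open), set as the call begins (left out, the last holds). The fingers move at their own pace and stop on an object; "grip_force" is the grip in N (left out, the last holds). Time passes only in rows, so rows that repeat a pose let the fingers close, or fill a call up. It gives the time, the measured TCP pose, the force, the opening and the grip force at its end, in the units of the state.
- get_state(): the state, without advancing time (a new reading comes with each control period).
- grab_frame(name): name is "side" or "top"; returns the picture (400x640x3 uint8, red, green, blue); there is no depth.
- calibration(name): a dict with "camera_matrix" (3x3 intrinsics, pixels), "extrinsics" (4x4, takes a point from camera to world coordinates). Camera axes: x right, y down, z forward; pixel columns grow to the right and rows downward; lengths in m; the calibration is good to about 2 mm. A picture is of the moment at which its call begins. calibration takes no time and is no camera call.
- job_done(): hands the job in; it is judged then, once.
Trained networks look in the newest picture that a camera, given by its name, has taken for a name from the list of things; names that differ only in an ending like _2 or _b are one class to them, and where a whole thing is asked for, a point or a joint stands for the part that bears it (a point fixed in the world has none). Each returns a list of dicts, best first, with "score" (0 to 1); they miss things now and then, are a little off and sometimes report something else, mostly with a low value. They report only what shows in the picture. A call takes as long as a camera call.
- boxes_of(query, camera): "rect" ([left, top, right, bottom] in pixels, round what is visible of it).
- regions_of(query, camera): "region" (400x640 bool, what is visible of it) and "rect" ([left, top, right, bottom] in pixels, round what is visible of it).
- spot_point(query, camera): "uv" ([column, row] in pixels: a listed point, or the origin of a listed thing).
The state is a dict: "t": time; "q": joint angles; "qd": joint speeds; "joint_efforts": joint torques, N m; "eef_pos": TCP position; "ee_rot": TCP orientation; "force": force on the tool from outside, world axes, zero at the start; "moment": the same for the moment, N m; "width": finger opening in m; "gripper_force": force on a finger pad.
Only numpy, scipy, OpenCV 4.12 (cv2) and the standard library are available. Lean on these libraries where they do the work, as an engineer would, in place of code of your own. Each camera call takes 0.05 s, during which the arm holds its last target. There are 200 camera calls.

## Working session

There is one attempt and no reset: what is moved stays moved. The work goes in short steps, Python scripts to look and compute and a tool call to move; the robot and the scene stay as the last step left them, time stands still between calls to the robot, and variables do not carry over. Pictures are saved under pics/ and viewed, at most 10 in all, crops included, and the job is handed in when it is done.

Besides the shell and the picture viewer there is one more tool, called as name([rows], argument=value, ...), one row to a line, values as JSON. arm_command: Moves the arm, as the interface text tells. Shift numbers are shares of 25 cm and turn numbers shares of 180 degrees, none past 1 either way. Its arguments: {"type":"object","properties":{"commands":{"type":"array"},"claw":{"type":"number"},"grip_force":{"type":"number"}},"required":["commands"]}

```bash
mkdir -p pics
cat > h.py <<'E'
import numpy as np, cv2
from station import *
def px2w(uv,cam,z):
    c=calibration(cam);K=np.array(c["camera_matrix"]);T=np.array(c["extrinsics"])
    d=T[:3,:3]@np.linalg.solve(K,[uv[0],uv[1],1.]);o=T[:3,3]
    return o+d*(z-o[2])/d[2]
def save(cam,n):
    cv2.imwrite(f"pics/{n}.png",cv2.cvtColor(grab_frame(cam),cv2.COLOR_RGB2BGR))
E
python3 - <<'E'
from h import *
save("top","t0");save("side","s0")
s=get_state();print(s["t"],s["eef_pos"],s["ee_rot"],s["width"])
for q,z in [("slab",0),("scrap_tray",0),("keep_tray",0),("shard1_mid",.046),("jar",.04),("tile1",.004),("mug",0),("saucer",0),("brush_pot",0)]:
    for r in spot_point(q,"top")[:4]: print(q,round(r["score"],2),np.round(r["uv"]),np.round(px2w(r["uv"],"top",z),3))
for q in ["slab","scrap_tray"]:
    r=regions_of(q,"top")[0];m=r["region"].astype(np.uint8)
    c=max(cv2.findContours(m,0,2)[0],key=cv2.contourArea);b=cv2.boxPoints(cv2.minAreaRect(c))
    print(q,[np.round(px2w(p,"top",.04 if q=="slab" else .034)[:2],3) for p in b])
for r in regions_of("shard1","top")[:4]:
    ys,xs=np.nonzero(r["region"]);print("reg",round(r["score"],2),r["rect"],np.round(px2w([xs.mean(),ys.mean()],"top",.05),3))
E
```

```text
0.1 [ 0.25442889 -0.62473194  0.22571183] [ 3.14008800e+00 -1.18400389e-04 -2.75494366e+00] 0.08773801146893999
slab 0.87 [325. 207.] [ 0.524 -0.036  0.   ]
slab 0.46 [299. 238.] [0.443 0.031 0.   ]
scrap_tray 0.74 [252. 208.] [0.523 0.155 0.   ]
keep_tray 0.62 [250. 209.] [0.52  0.161 0.   ]
shard1_mid 0.56 [325. 165.] [ 0.626 -0.037  0.046]
jar 0.69 [306. 214.] [0.503 0.013 0.04 ]
tile1 0.71 [394. 189.] [ 0.568 -0.219  0.004]
tile1 0.51 [394. 212.] [ 0.509 -0.217  0.004]
mug 0.67 [152. 235.] [0.456 0.416 0.   ]
saucer 0.56 [470. 237.] [ 0.441 -0.414  0.   ]
brush_pot 0.64 [467. 169.] [ 0.62  -0.416  0.   ]
slab [array([0.658, 0.11 ]), array([ 0.67 , -0.157]), array([ 0.41 , -0.164]), array([0.399, 0.095])]
scrap_tray [array([0.657, 0.21 ]), array([0.66 , 0.104]), array([0.397, 0.094]), array([0.395, 0.197])]
reg 0.7 [323.6, 182.9, 337.2, 200.8] [ 0.561 -0.057  0.05 ]
reg 0.61 [294.3, 230.4, 301.9, 242.7] [0.447 0.033 0.05 ]
reg 0.58 [321.3, 162.7, 328.7, 173.0] [ 0.619 -0.035  0.05 ]
reg 0.43 [386.3, 181.2, 400.0, 192.9] [ 0.572 -0.211  0.05 ]
```

View pics/t0.png

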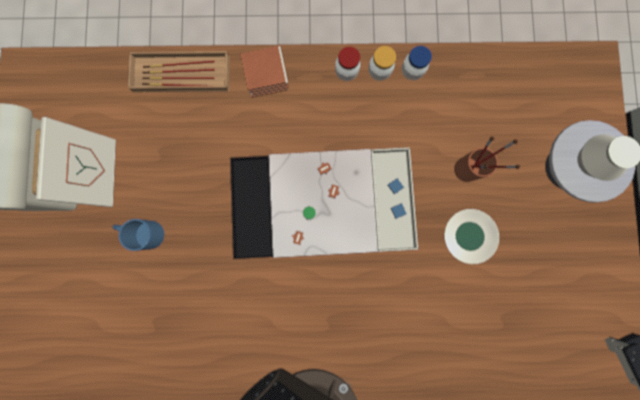

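View pics/s0.png

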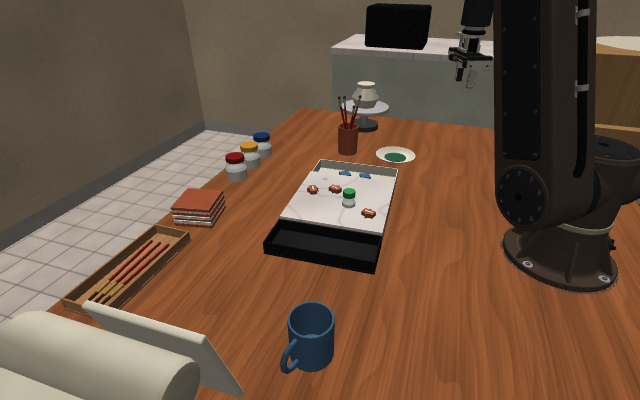

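The top picture shows the black tray on the +y side, left, about (252,208). The shards are at (324,168), (334,191) and (298,238), with the jar between them at (309,212). This agrees with the networks and the 55 mm strips, and the slab's yaw is about 2.4°. I'll start with the near shard at (0.447, 0.033).

arm_command([
  {"tx": -0.817,"ty": 0.973,"tz": 0,"twist": -0.2},
  {"tx": -0.817,"ty": 0.973,"tz": 0,"twist": -0.2},
  {"tx": -0.817,"ty": 0.973,"tz": 0,"twist": -0.2},
  {"tx": -0.817,"ty": 0.973,"tz": 0,"twist": -0.2},
  {"tx": -0.817,"ty": 0.973,"tz": 0,"twist": -0.2},
  {"tx": -0.817,"ty": 0.973,"tz": 0,"twist": -0.2},
  {"tx": -0.817,"ty": 0.973,"tz": 0,"twist": -0.2},
  {"tx": -0.817,"ty": 0.973,"tz": 0,"twist": -0.2},
], claw=0)

```text
t: 1.37
eef_pos: [0.3523, -0.32, 0.227]
ee_rot: [-3.14, 0.001, -2.126]
force: [0.2, 0.1, -0.5]
width: 0.0399
gripper_force: 0.0
```

```bash
cat >> h.py <<'E'
from scipy.spatial.transform import Rotation as Ro
def go(x,y,z,yaw=-87.6):
    s=get_state();R=Ro.from_euler("xyz",s["ee_rot"]).as_matrix()
    d=R.T@(np.array([x,y,z])-s["eef_pos"])/.25
    dy=(yaw-np.degrees(s["ee_rot"][2])+180)%360-180
    print("t",round(s["t"],2),"at",np.round(s["eef_pos"],4),"yaw",round(np.degrees(s["ee_rot"][2]),1),"q6",round(s["q"][5],2),"F",np.round(s["force"],1),"w",round(s["width"],3),"-> tx ty tz",np.round(d,3),"twist",round(-dy/180,3))
E
python3 -c "
from h import *
go(.449,-.018,.15)"
```

```text
t 1.37 at [ 0.3523 -0.32    0.227 ] yaw -121.8 q6 -0.23 F [ 0.2  0.1 -0.5] w 0.04 -> tx ty tz [-1.23   0.308  0.308] twist -0.19
```

arm_command([
  {"tx": -1,"ty": 0.25,"tz": 0.1,"twist": -0.19},
  {"tx": -1,"ty": 0.25,"tz": 0.1,"twist": -0.19},
  {"tx": -1,"ty": 0.25,"tz": 0.1,"twist": -0.19},
  {"tx": -1,"ty": 0.25,"tz": 0.1,"twist": -0.19},
  {"tx": -1,"ty": 0.25,"tz": 0.1,"twist": -0.19},
  {"tx": -1,"ty": 0.25,"tz": 0.1,"twist": -0.19},
  {"tx": -1,"ty": 0.25,"tz": 0.1,"twist": -0.19},
  {"tx": -1,"ty": 0.25,"tz": 0.1,"twist": -0.19},
])

```text
t: 2.03
eef_pos: [0.4316, -0.0749, 0.2016]
ee_rot: [-3.141, 0.0, -1.525]
force: [-0.1, -0.6, 0.6]
width: 0.0005
gripper_force: 0.0
```

```bash
python3 -c "
from h import *
go(.449,-.018,.12)"
```

```text
t 2.03 at [ 0.4316 -0.0749  0.2016] yaw -87.4 q6 -0.24 F [-0.1 -0.6  0.6] w 0.001 -> tx ty tz [-0.224 -0.08   0.326] twist 0.001
```

arm_command([
  {"tx": -0.224,"ty": -0.08,"tz": 0.1},
  {"tx": -0.224,"ty": -0.08,"tz": 0.2},
  {"tx": -0.224,"ty": -0.08,"tz": 0.3},
  {"tx": -0.224,"ty": -0.08,"tz": 0.4},
  {"tx": -0.224,"ty": -0.08,"tz": 0.45},
  {"tx": -0.224,"ty": -0.08,"tz": 0.45},
  {"tx": -0.224,"ty": -0.08,"tz": 0.45},
  {"tx": -0.224,"ty": -0.08,"tz": 0.45},
])

```text
invalid input
```

```bash
python3 -c "
from h import *
save('side','s1');go(.449,-.018,.046)"
```

```text
t 2.08 at [ 0.4311 -0.0762  0.2016] yaw -87.5 q6 -0.23 F [ 0.1 -0.8 -0.1] w 0.0 -> tx ty tz [-0.23  -0.082  0.622] twist 0.001
```

View pics/s1.png

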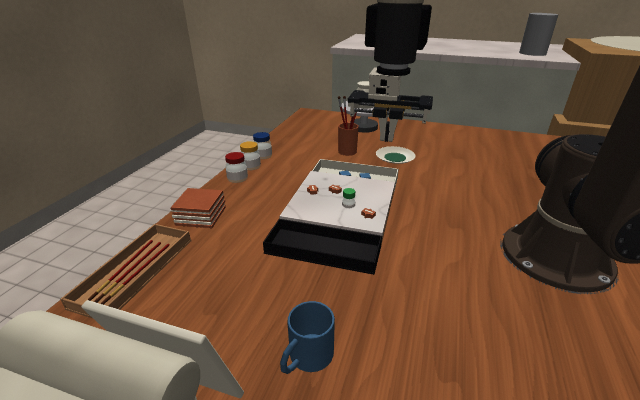

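The side view shows the gripper shut at (388,130), over the slab and well above everything. The scene is untouched. The call was refused because the rows had no twist, so I'll include it.

arm_command([
  {"tx": -0.23,"ty": -0.08,"tz": 0.1,"twist": 0},
  {"tx": -0.23,"ty": -0.08,"tz": 0.2,"twist": 0},
  {"tx": -0.23,"ty": -0.08,"tz": 0.3,"twist": 0},
  {"tx": -0.23,"ty": -0.08,"tz": 0.4,"twist": 0},
  {"tx": -0.23,"ty": -0.08,"tz": 0.45,"twist": 0},
  {"tx": -0.23,"ty": -0.08,"tz": 0.45,"twist": 0},
  {"tx": -0.23,"ty": -0.08,"tz": 0.45,"twist": 0},
  {"tx": -0.23,"ty": -0.08,"tz": 0.45,"twist": 0},
])

```text
t: 2.75
eef_pos: [0.4492, -0.0197, 0.0901]
ee_rot: [-3.14, 0.0, -1.531]
force: [0.6, 0.0, 0.5]
width: 0.0006
gripper_force: 0.0
```

```bash
python3 -c "
from h import *
f=grab_frame('side')[150:270,270:410]
cv2.imwrite('pics/s2.png',cv2.resize(f[:,:,::-1],None,fx=5,fy=5,interpolation=2));go(.449,-.018,.046)
for q,z in (('shard1_mid',.046),('jar',.04)):
  for r in spot_point(q,'side')[:4]: print(q,round(r['score'],2),np.round(r['uv']),np.round(px2w(r['uv'],'side',z),3))"
```

```text
t 2.8 at [ 0.4493 -0.0195  0.0903] yaw -87.7 q6 -0.36 F [-0.7 -0.3 -1.1] w 0.0 -> tx ty tz [-0.006  0.001  0.177] twist -0.0
shard1_mid 0.53 [312. 189.] [ 0.616 -0.034  0.046]
jar 0.76 [347. 207.] [0.504 0.014 0.04 ]
jar 0.25 [352. 178.] [ 0.53  -0.143  0.04 ]
```

View pics/s2.png

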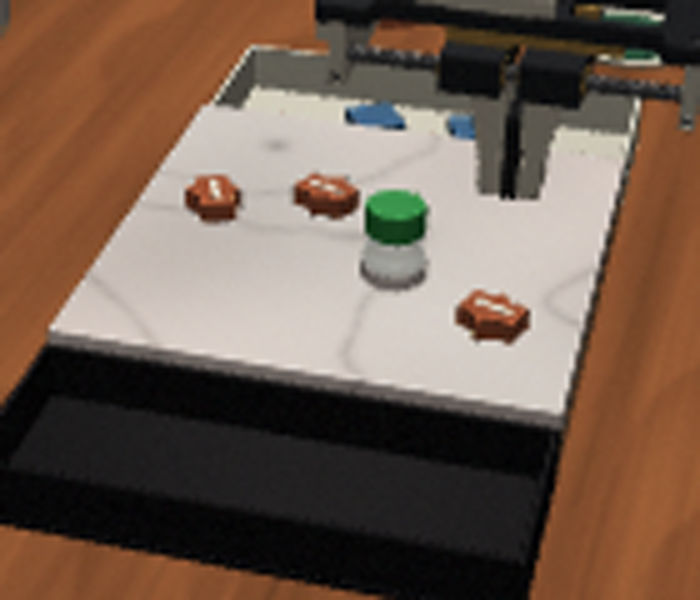

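The crop shows the shut fingers behind and in line with the near shard at about (368,212) full-frame. The jar is at (349,197), clear to the left. Next I lower to 6 mm above the slab.

arm_command([
  {"tx": 0,"ty": 0,"tz": 0.06,"twist": 0},
  {"tx": 0,"ty": 0,"tz": 0.1,"twist": 0},
  {"tx": 0,"ty": 0,"tz": 0.13,"twist": 0},
  {"tx": 0,"ty": 0,"tz": 0.15,"twist": 0},
  {"tx": 0,"ty": 0,"tz": 0.165,"twist": 0},
  {"tx": 0,"ty": 0,"tz": 0.175,"twist": 0},
  {"tx": 0,"ty": 0,"tz": 0.175,"twist": 0},
  {"tx": 0,"ty": 0,"tz": 0.175,"twist": 0},
])

```text
t: 3.57
eef_pos: [0.4486, -0.0191, 0.0455]
ee_rot: [-3.141, 0.0, -1.529]
force: [-0.5, 0.3, -0.4]
width: 0.0004
gripper_force: 0.0
```

```bash
python3 -c "
from h import *
print(px2w((368.4,212.6),'side',.048));go(.445,.125,.046)"
```

```text
[0.4421257  0.03579546 0.048     ]
t 3.57 at [ 0.4486 -0.0191  0.0455] yaw -87.6 q6 -0.36 F [-0.5  0.3 -0.4] w 0.0 -> tx ty tz [-0.577 -0.009 -0.002] twist -0.0
```

arm_command([
  {"tx": -0.035,"ty": 0.01,"tz": 0,"twist": 0},
  {"tx": -0.07,"ty": 0.01,"tz": 0,"twist": 0},
  {"tx": -0.105,"ty": 0.01,"tz": 0,"twist": 0},
  {"tx": -0.14,"ty": 0.01,"tz": 0,"twist": 0},
  {"tx": -0.175,"ty": 0.01,"tz": 0,"twist": 0},
  {"tx": -0.21,"ty": 0.01,"tz": 0,"twist": 0},
  {"tx": -0.245,"ty": 0.01,"tz": 0,"twist": 0},
  {"tx": -0.28,"ty": 0.01,"tz": 0,"twist": 0},
])

```text
t: 4.23
eef_pos: [0.443, 0.0517, 0.0454]
ee_rot: [-3.142, -0.0, -1.529]
force: [0.1, -1.1, 0.1]
width: 0.0004
gripper_force: 0.2
```

```bash
python3 -c "
from h import *
f=grab_frame('side')[150:270,270:410]
cv2.imwrite('pics/s3.png',cv2.resize(f[:,:,::-1],None,fx=5,fy=5,interpolation=2));go(.445,.12,.046)"
```

```text
t 4.28 at [0.4434 0.0527 0.0454] yaw -87.6 q6 -0.52 F [ 0.5  1.8 -0.1] w 0.001 -> tx ty tz [-0.269 -0.018 -0.002] twist -0.0
```

View pics/s3.png

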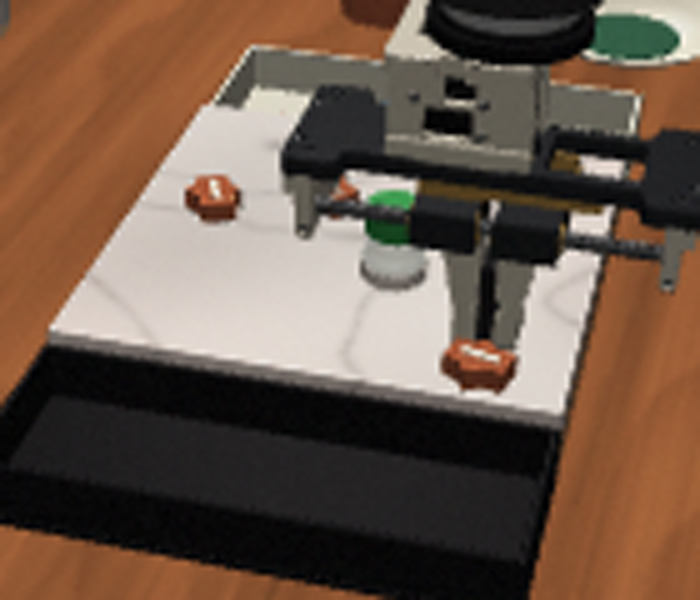

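The crop shows the shard riding squarely ahead of the fingers at (480,365), close to the edge. The jar is untouched. I'll keep pushing.

arm_command([
  {"tx": -0.035,"ty": 0,"tz": 0,"twist": 0},
  {"tx": -0.07,"ty": 0,"tz": 0,"twist": 0},
  {"tx": -0.105,"ty": 0,"tz": 0,"twist": 0},
  {"tx": -0.14,"ty": 0,"tz": 0,"twist": 0},
  {"tx": -0.175,"ty": 0,"tz": 0,"twist": 0},
  {"tx": -0.21,"ty": 0,"tz": 0,"twist": 0},
  {"tx": -0.245,"ty": 0,"tz": 0,"twist": 0},
  {"tx": -0.28,"ty": 0,"tz": 0,"twist": 0},
])

```text
t: 4.95
eef_pos: [0.4401, 0.1216, 0.0453]
ee_rot: [-3.142, 0.0, -1.529]
force: [1.0, 0.2, 0.5]
width: 0.0003
gripper_force: 0.0
```

```bash
python3 -c "
from h import *
f=grab_frame('side')[150:270,270:410]
cv2.imwrite('pics/s4.png',cv2.resize(f[:,:,::-1],None,fx=5,fy=5,interpolation=2));go(.445,.122,.15)"
```

```text
t 5.0 at [0.4406 0.1227 0.0454] yaw -87.6 q6 -0.66 F [ 1.3  1.8 -0.4] w 0.0 -> tx ty tz [ 0.003 -0.018 -0.418] twist -0.0
```

View pics/s4.png

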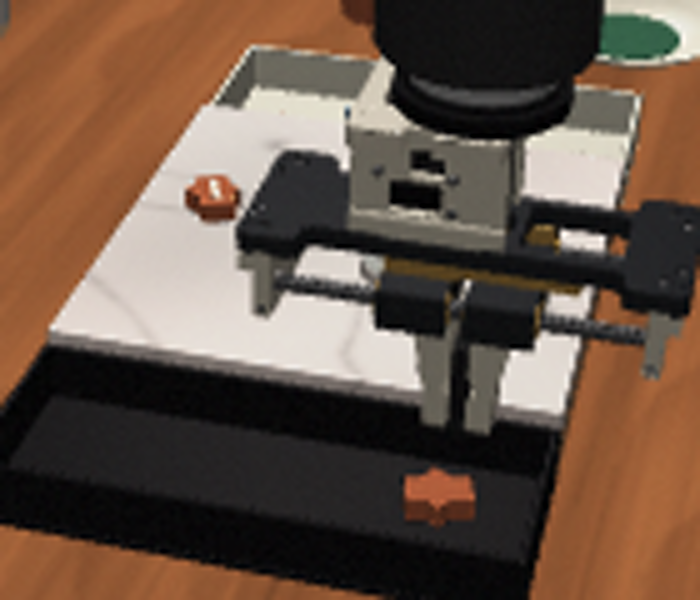

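The crop shows the first shard lying in the black tray at (438,495). Next I lift and go behind the second shard at (0.561, -0.055).

arm_command([
  {"tx": 0,"ty": 0,"tz": -0.16,"twist": 0},
  {"tx": 0,"ty": 0,"tz": -0.32,"twist": 0},
  {"tx": 0,"ty": 0,"tz": -0.42,"twist": 0},
  {"tx": 0,"ty": 0,"tz": -0.42,"twist": 0},
  {"tx": 0.12,"ty": -0.06,"tz": -0.42,"twist": 0},
  {"tx": 0.26,"ty": -0.14,"tz": -0.42,"twist": 0},
  {"tx": 0.4,"ty": -0.22,"tz": -0.42,"twist": 0},
  {"tx": 0.54,"ty": -0.3,"tz": -0.42,"twist": 0},
])

```text
t: 5.67
eef_pos: [0.5214, -0.0122, 0.1506]
ee_rot: [-3.141, 0.0, -1.528]
force: [1.3, 1.2, 0.4]
width: 0.0006
gripper_force: 0.0
```

```bash
python3 -c "
from h import *
go(.564,-.108,.046)"
```

```text
t 5.67 at [ 0.5214 -0.0122  0.1506] yaw -87.6 q6 -0.31 F [1.3 1.2 0.4] w 0.001 -> tx ty tz [ 0.39  -0.154  0.418] twist 0.0
```

arm_command([
  {"tx": 0.13,"ty": -0.05,"tz": 0,"twist": 0},
  {"tx": 0.26,"ty": -0.1,"tz": 0,"twist": 0},
  {"tx": 0.39,"ty": -0.154,"tz": 0,"twist": 0},
  {"tx": 0.39,"ty": -0.154,"tz": 0,"twist": 0},
  {"tx": 0.39,"ty": -0.154,"tz": 0,"twist": 0},
  {"tx": 0.39,"ty": -0.154,"tz": 0.1,"twist": 0},
  {"tx": 0.39,"ty": -0.154,"tz": 0.2,"twist": 0},
  {"tx": 0.39,"ty": -0.154,"tz": 0.25,"twist": 0},
])

```text
t: 6.33
eef_pos: [0.5613, -0.1061, 0.0854]
ee_rot: [3.139, 0.001, -1.53]
force: [-0.7, 1.1, 0.3]
width: 0.0003
gripper_force: 0.0
```

```bash
python3 -c "
from h import *
f=grab_frame('side')[150:270,270:410]
cv2.imwrite('pics/s5.png',cv2.resize(f[:,:,::-1],None,fx=5,fy=5,interpolation=2));go(.564,-.108,.046)"
```

```text
t 6.38 at [ 0.5602 -0.106   0.0836] yaw -87.6 q6 -0.11 F [-1.9 -0.4 -2.7] w 0.0 -> tx ty tz [ 0.009 -0.016  0.15 ] twist -0.0
```

View pics/s5.png

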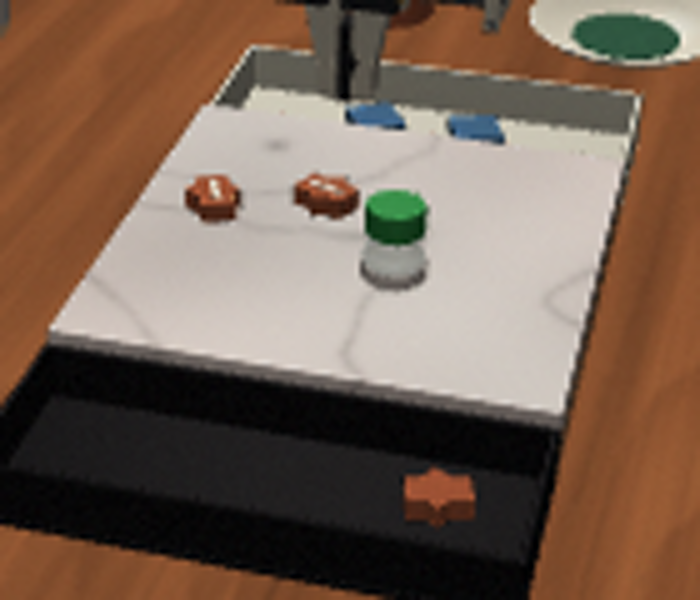

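Jar and blue tiles look undisturbed. The second shard is at crop (326,195), with the fingers behind it.

arm_command([
  {"tx": 0,"ty": 0,"tz": 0.05,"twist": 0},
  {"tx": 0,"ty": 0,"tz": 0.09,"twist": 0},
  {"tx": 0,"ty": 0,"tz": 0.12,"twist": 0},
  {"tx": 0,"ty": 0,"tz": 0.14,"twist": 0},
  {"tx": 0,"ty": 0,"tz": 0.16,"twist": 0},
  {"tx": 0,"ty": 0,"tz": 0.16,"twist": 0},
  {"tx": 0,"ty": 0,"tz": 0.16,"twist": 0},
  {"tx": 0,"ty": 0,"tz": 0.16,"twist": 0},
])

```text
t: 7.05
eef_pos: [0.5635, -0.107, 0.0483]
ee_rot: [-3.141, -0.0, -1.529]
force: [0.9, 0.4, -0.2]
width: 0.0003
gripper_force: 0.0
```

```bash
python3 -c "
from h import *
print(px2w((335.2,189),'side',.048),px2w((312.6,189.5),'side',.048));go(.555,.13,.046)"
```

```text
[ 0.55519953 -0.05119416  0.048     ] [ 0.61369328 -0.02864226  0.048     ]
t 7.05 at [ 0.5635 -0.107   0.0483] yaw -87.6 q6 -0.11 F [ 0.9  0.4 -0.2] w 0.0 -> tx ty tz [-0.949 -0.005  0.009] twist -0.0
```

arm_command([
  {"tx": -0.04,"ty": 0.01,"tz": 0.01,"twist": 0},
  {"tx": -0.08,"ty": 0.01,"tz": 0.01,"twist": 0},
  {"tx": -0.12,"ty": 0.01,"tz": 0.01,"twist": 0},
  {"tx": -0.16,"ty": 0.01,"tz": 0.01,"twist": 0},
  {"tx": -0.2,"ty": 0.01,"tz": 0.01,"twist": 0},
  {"tx": -0.24,"ty": 0.01,"tz": 0.01,"twist": 0},
  {"tx": -0.28,"ty": 0.01,"tz": 0.01,"twist": 0},
  {"tx": -0.32,"ty": 0.01,"tz": 0.01,"twist": 0},
])

```text
t: 7.72
eef_pos: [0.5573, -0.0259, 0.0454]
ee_rot: [-3.141, 0.0, -1.529]
force: [-0.3, 0.7, -1.2]
width: 0.0008
gripper_force: 0.1
```

arm_command([
  {"tx": -0.04,"ty": 0,"tz": 0,"twist": 0},
  {"tx": -0.08,"ty": 0,"tz": 0,"twist": 0},
  {"tx": -0.12,"ty": 0,"tz": 0,"twist": 0},
  {"tx": -0.16,"ty": 0,"tz": 0,"twist": 0},
  {"tx": -0.2,"ty": 0,"tz": 0,"twist": 0},
  {"tx": -0.24,"ty": 0,"tz": 0,"twist": 0},
  {"tx": -0.28,"ty": 0,"tz": 0,"twist": 0},
  {"tx": -0.32,"ty": 0,"tz": 0,"twist": 0},
])

```text
t: 8.38
eef_pos: [0.554, 0.0537, 0.0453]
ee_rot: [-3.142, -0.0, -1.53]
force: [0.5, -0.5, -0.5]
width: 0.0006
gripper_force: 0.1
```

```bash
python3 -c "
from h import *
f=grab_frame('side')[150:270,270:410]
cv2.imwrite('pics/s6.png',cv2.resize(f[:,:,::-1],None,fx=5,fy=5,interpolation=2));go(.555,.13,.046)"
```

```text
t 8.43 at [0.5543 0.055  0.0454] yaw -87.6 q6 -0.41 F [0.8 1.6 0.5] w 0.0 -> tx ty tz [-0.3   -0.015 -0.002] twist 0.0
```

View pics/s6.png

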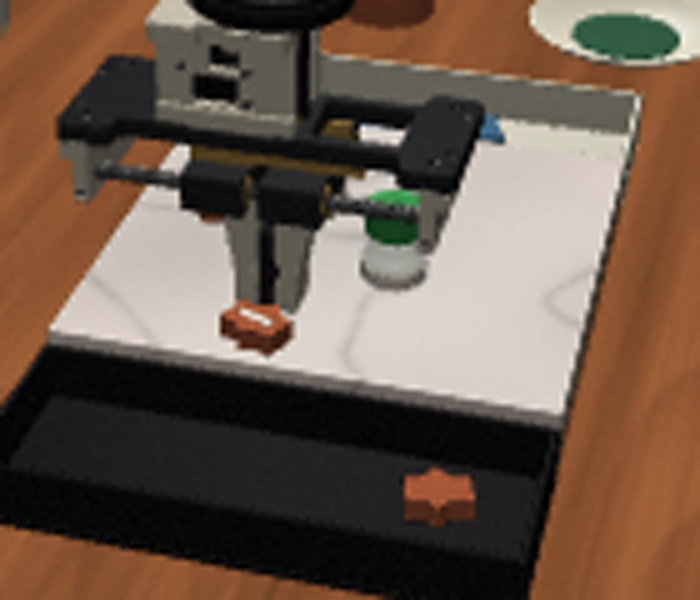

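The second shard is ahead of the fingers at (257,327), slightly turned. I'll push it over, then lift, and save the last pictures.

arm_command([
  {"tx": -0.04,"ty": 0,"tz": 0,"twist": 0},
  {"tx": -0.08,"ty": 0,"tz": 0,"twist": 0},
  {"tx": -0.12,"ty": 0,"tz": 0,"twist": 0},
  {"tx": -0.16,"ty": 0,"tz": 0,"twist": 0},
  {"tx": -0.2,"ty": 0,"tz": 0,"twist": 0},
  {"tx": -0.24,"ty": 0,"tz": 0,"twist": 0},
  {"tx": -0.28,"ty": 0,"tz": 0,"twist": 0},
  {"tx": -0.31,"ty": 0,"tz": 0,"twist": 0},
])

```text
t: 9.1
eef_pos: [0.5508, 0.1315, 0.0453]
ee_rot: [-3.141, 0.0, -1.529]
force: [-0.3, 0.4, -0.3]
width: 0.0002
gripper_force: 0.0
```

```bash
python3 -c "
from h import *
grab_frame('side')
for r in regions_of('shard1','side')[:4]:
  ys,xs=np.nonzero(r['region']);c=(xs.mean(),ys.mean());print(round(r['score'],2),np.round(c),'if tray',np.round(px2w(c,'side',.01),3),'if slab',np.round(px2w(c,'side',.048),3))
go(.555,.13,.15)"
```

```text
0.71 [358. 249.] if tray [0.443 0.139 0.01 ] if slab [0.433 0.185 0.048]
t 9.2 at [0.5509 0.1315 0.0453] yaw -87.6 q6 -0.54 F [-0.1 -0.2 -0.3] w 0.0 -> tx ty tz [ 0.007 -0.016 -0.419] twist 0.0
```

arm_command([
  {"tx": 0,"ty": 0,"tz": -0.16,"twist": 0},
  {"tx": 0,"ty": 0,"tz": -0.32,"twist": 0},
  {"tx": 0,"ty": 0,"tz": -0.42,"twist": 0},
  {"tx": 0,"ty": 0,"tz": -0.42,"twist": 0},
  {"tx": 0.14,"ty": -0.05,"tz": -0.42,"twist": 0},
  {"tx": 0.29,"ty": -0.1,"tz": -0.42,"twist": 0},
  {"tx": 0.44,"ty": -0.15,"tz": -0.42,"twist": 0},
  {"tx": 0.59,"ty": -0.2,"tz": -0.42,"twist": 0},
])

```text
t: 9.87
eef_pos: [0.6071, -0.0167, 0.1505]
ee_rot: [-3.141, 0.0, -1.529]
force: [1.0, 0.6, -0.4]
width: 0.0003
gripper_force: 0.0
```

```bash
python3 -c "
from h import *
f=grab_frame('side')[150:270,270:410]
cv2.imwrite('pics/s7.png',cv2.resize(f[:,:,::-1],None,fx=5,fy=5,interpolation=2))
go(.619,-.085,.046)"
```

```text
t 9.92 at [ 0.6087 -0.0223  0.1501] yaw -87.8 q6 -0.25 F [ 4.8 -2.7  1.5] w 0.0 -> tx ty tz [ 0.251 -0.032  0.417] twist -0.001
```

View pics/s7.png

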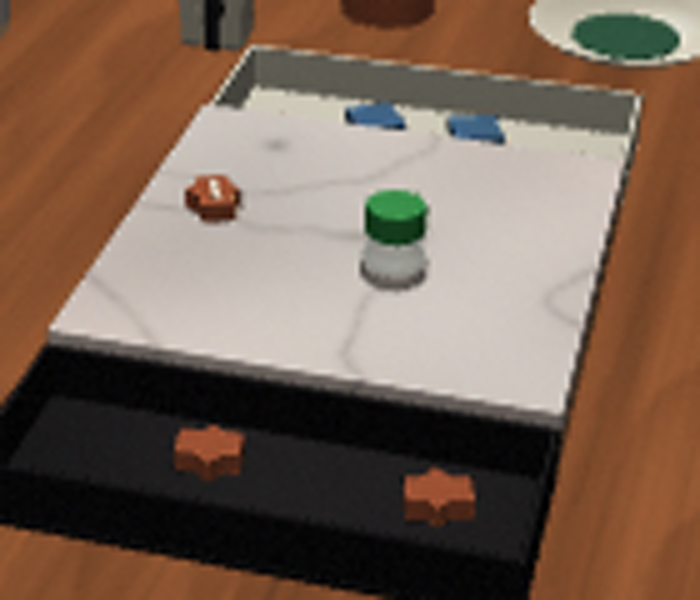

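Two shards lie in the tray at (208,450) and (438,495). The third is still at (213,197), and the jar and tiles are where they were. I'll go behind the third.

arm_command([
  {"tx": 0.12,"ty": -0.02,"tz": 0,"twist": 0},
  {"tx": 0.25,"ty": -0.03,"tz": 0,"twist": 0},
  {"tx": 0.25,"ty": -0.03,"tz": 0,"twist": 0},
  {"tx": 0.25,"ty": -0.03,"tz": 0,"twist": 0},
  {"tx": 0.25,"ty": -0.03,"tz": 0.1,"twist": 0},
  {"tx": 0.25,"ty": -0.03,"tz": 0.2,"twist": 0},
  {"tx": 0.25,"ty": -0.03,"tz": 0.25,"twist": 0},
  {"tx": 0.25,"ty": -0.03,"tz": 0.25,"twist": 0},
])

```text
t: 10.58
eef_pos: [0.6145, -0.0766, 0.0845]
ee_rot: [3.136, 0.0, -1.53]
force: [0.5, 0.5, 0.0]
width: 0.0001
gripper_force: 0.0
```

```bash
python3 -c "
from h import *
go(.619,-.085,.046)"
```

```text
t 10.58 at [ 0.6145 -0.0766  0.0845] yaw -87.6 q6 -0.15 F [0.5 0.5 0. ] w 0.0 -> tx ty tz [ 0.034 -0.018  0.154] twist -0.0
```

arm_command([
  {"tx": 0.04,"ty": -0.01,"tz": 0,"twist": 0},
  {"tx": 0.04,"ty": -0.01,"tz": 0,"twist": 0},
  {"tx": 0.04,"ty": -0.01,"tz": 0.05,"twist": 0},
  {"tx": 0.04,"ty": -0.01,"tz": 0.09,"twist": 0},
  {"tx": 0.04,"ty": -0.01,"tz": 0.12,"twist": 0},
  {"tx": 0.04,"ty": -0.01,"tz": 0.15,"twist": 0},
  {"tx": 0.04,"ty": -0.01,"tz": 0.16,"twist": 0},
  {"tx": 0.04,"ty": -0.01,"tz": 0.16,"twist": 0},
])

```text
t: 11.25
eef_pos: [0.6194, -0.0872, 0.047]
ee_rot: [3.14, -0.0, -1.53]
force: [-0.5, 0.6, -0.7]
width: 0.0004
gripper_force: 0.0
```

```bash
python3 -c "
from h import *
go(.609,.136,.046)"
```

```text
t 11.25 at [ 0.6194 -0.0872  0.047 ] yaw -87.6 q6 -0.13 F [-0.5  0.6 -0.7] w 0.0 -> tx ty tz [-0.894  0.005  0.004] twist -0.0
```

arm_command([
  {"tx": -0.04,"ty": 0.005,"tz": 0.005,"twist": 0},
  {"tx": -0.08,"ty": 0.005,"tz": 0.005,"twist": 0},
  {"tx": -0.12,"ty": 0.005,"tz": 0.005,"twist": 0},
  {"tx": -0.16,"ty": 0.005,"tz": 0.005,"twist": 0},
  {"tx": -0.2,"ty": 0.005,"tz": 0.005,"twist": 0},
  {"tx": -0.24,"ty": 0.005,"tz": 0.005,"twist": 0},
  {"tx": -0.28,"ty": 0.005,"tz": 0.005,"twist": 0},
  {"tx": -0.32,"ty": 0.005,"tz": 0.005,"twist": 0},
])

```text
t: 11.92
eef_pos: [0.6153, -0.006, 0.0467]
ee_rot: [-3.141, 0.0, -1.529]
force: [1.0, -0.3, -0.4]
width: 0.0005
gripper_force: 0.2
```

arm_command([
  {"tx": -0.04,"ty": 0,"tz": 0,"twist": 0},
  {"tx": -0.08,"ty": 0,"tz": 0,"twist": 0},
  {"tx": -0.12,"ty": 0,"tz": 0,"twist": 0},
  {"tx": -0.16,"ty": 0,"tz": 0,"twist": 0},
  {"tx": -0.2,"ty": 0,"tz": 0,"twist": 0},
  {"tx": -0.24,"ty": 0,"tz": 0,"twist": 0},
  {"tx": -0.28,"ty": 0,"tz": 0,"twist": 0},
  {"tx": -0.32,"ty": 0,"tz": 0,"twist": 0},
])

```text
t: 12.58
eef_pos: [0.6119, 0.0736, 0.0466]
ee_rot: [3.142, -0.0, -1.53]
force: [0.3, 0.5, 0.4]
width: 0.0005
gripper_force: 0.4
```

```bash
python3 -c "
from h import *
f=grab_frame('side')
for r in regions_of('shard1','side')[:4]:
  ys,xs=np.nonzero(r['region']);c=(xs.mean(),ys.mean());print(round(r['score'],2),np.round(c),'if tray',np.round(px2w(c,'side',.01),3),'if slab',np.round(px2w(c,'side',.048),3))
go(.609,.136,.046)"
```

```text
0.65 [294. 215.] if tray [0.637 0.053 0.01 ] if slab [0.614 0.104 0.048]
0.64 [311. 240.] if tray [0.557 0.139 0.01 ] if slab [0.54  0.185 0.048]
0.61 [357. 249.] if tray [0.443 0.138 0.01 ] if slab [0.434 0.183 0.048]
t 12.68 at [0.6121 0.0743 0.0466] yaw -87.6 q6 -0.39 F [ 0.4 -0.1  0.7] w 0.001 -> tx ty tz [-0.247  0.002  0.002] twist 0.0
```

Shard 3 is at (0.614, 0.104), right at the edge and centred on the fingers. I'll finish the push and retreat upward.

arm_command([
  {"tx": -0.04,"ty": 0,"tz": 0,"twist": 0},
  {"tx": -0.08,"ty": 0,"tz": 0,"twist": 0},
  {"tx": -0.12,"ty": 0,"tz": 0,"twist": 0},
  {"tx": -0.16,"ty": 0,"tz": 0,"twist": 0},
  {"tx": -0.2,"ty": 0,"tz": 0,"twist": 0},
  {"tx": -0.24,"ty": 0,"tz": 0,"twist": 0},
  {"tx": -0.25,"ty": 0,"tz": 0,"twist": 0},
  {"tx": -0.25,"ty": 0,"tz": 0,"twist": 0},
])

```text
t: 13.35
eef_pos: [0.6094, 0.1362, 0.0465]
ee_rot: [-3.142, 0.0, -1.528]
force: [-0.2, 0.5, 0.2]
width: 0.0005
gripper_force: 0.0
```

arm_command([
  {"tx": 0,"ty": 0,"tz": -0.1,"twist": 0},
  {"tx": 0,"ty": 0,"tz": -0.25,"twist": 0},
  {"tx": 0,"ty": 0,"tz": -0.4,"twist": 0},
  {"tx": 0.1,"ty": 0,"tz": -0.5,"twist": 0},
  {"tx": 0.2,"ty": 0,"tz": -0.5,"twist": 0},
  {"tx": 0.3,"ty": 0,"tz": -0.5,"twist": 0},
  {"tx": 0.4,"ty": 0,"tz": -0.5,"twist": 0},
  {"tx": 0.4,"ty": 0,"tz": -0.5,"twist": 0},
])

```text
t: 14.02
eef_pos: [0.613, 0.0314, 0.1718]
ee_rot: [3.141, -0.0, -1.532]
force: [0.0, 0.8, 0.5]
width: 0.0005
gripper_force: 0.0
```

```bash
python3 -c "
from h import *
f=grab_frame('side')[130:290,250:430]
cv2.imwrite('pics/s8.png',cv2.resize(f[:,:,::-1],None,fx=3.7,fy=3.7,interpolation=2))
for r in regions_of('shard1','side')[:4]:
  ys,xs=np.nonzero(r['region']);c=(xs.mean(),ys.mean());print(round(r['score'],2),np.round(c),'if tray',np.round(px2w(c,'side',.01),3))
go(.6,.03,.15)"
```

```text
0.67 [286. 237.] if tray [0.62  0.146 0.01 ]
0.43 [357. 249.] if tray [0.443 0.138 0.01 ]
t 14.12 at [0.6134 0.0339 0.1716] yaw -87.8 q6 -0.33 F [ 0.  -0.5  0.4] w 0.001 -> tx ty tz [0.013 0.054 0.087] twist -0.001
```

View pics/s8.png

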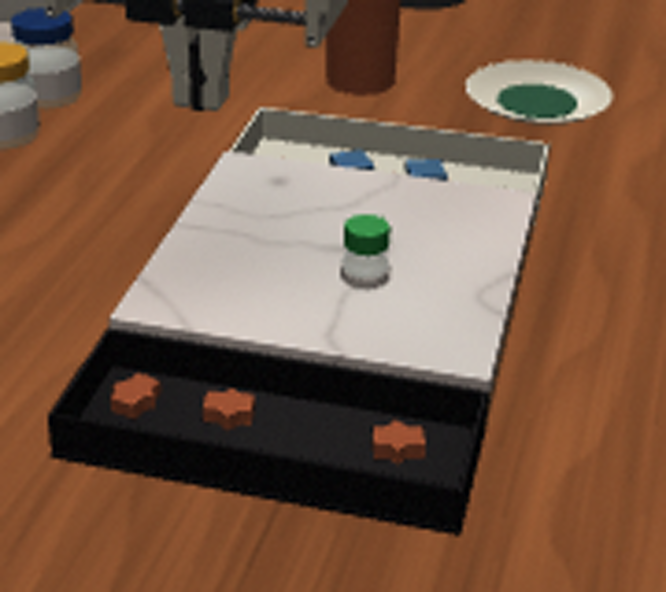

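All three shards lie flat in the black tray at (133,395), (228,407) and (398,440). The jar, tiles and bench items are undisturbed, and the arm is clear.

```bash
python3 -c "
from station import job_done;print(job_done())"
```

```text
the job is handed in; nothing more can be done
None
```

I swept all three shards into the black scrap tray by pushing only; the last picture showed the jar, tiles, saucer and brush pot undisturbed (the mug, out of that crop, was never approached), and I handed the job in at about 14 s, with no verdict reported back.

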